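# Set the sealing time on the bag sealer and start it

### The job

On the grey bag sealer, put a fingertip in the notch of the big dial and push it round until the dial's yellow index line lines up with the red clip on the scale. Then press the green start button all the way down with a fingertip and let it come up again, the dial staying on its setting. Do not press start before the dial is set. Only push and press: do not shift the red clip, and do not shift or lift the shaker, jars, brush and tape that stand round about.

Things in the scene. Friction and masses are not known exactly. Their poses are not given: they have to be found in the camera images.
- sealer: Grey bench-top bag sealer fixed to the table, 260 (x) x 280 (y) x 60 mm high; origin at the centre of its underside, on the table top; x points to its back, y to its left, z up. A steel sealing jaw 32 mm deep runs along the back edge and stands 28 mm above the top (its front face is 90 mm behind the origin in x). Dial axis at x -22, y +36 mm; start button at x -65, y -104 mm.
- dial (a joint): Angle of the dial about its upright axis, rad, counter-clockwise seen from above. At 0 the yellow index line points along the sealer's +x; stops at -1.5 and +1.5. Starts between -1.25 and -0.85. It turns with steady friction of about 0.1 N m (some 2.5 N pushed in the notch), has no spring and stays where it is left.
- clip (a joint): Angle of the red clip about the same axis, same zero and direction as the dial, rad; the dial is set when dial equals this. Starts between -0.2 and 1.2. The clip is stiff and must stay where it is.
- dial_axis (a point): Centre of the dial's top face, on its axis, 90 mm above the table. The dial is a light grey skirt 148 mm across, its upper face 9 mm above the sealer's top, with a dark raised body 120 mm across whose top is 30 mm above the sealer's top. The body is wider than a gripper opens and has one finger notch.
- notch (a point): Centre of the finger notch, 42 mm from the dial axis, on the notch's floor (the skirt's upper face, 69 mm above the table). The notch is a sector of 100 degrees cut in the dark body, directly opposite the index line, open above and outward, from the steel hub (radius 18 mm) to the body's rim (radius 60 mm), 21 mm deep; its two upright radial walls stand 50 degrees to either side of this point as seen from the axis. Pushing on a wall turns the dial.
- index_tip (a point): Outer end of the yellow index line (4 mm wide) on the dial's skirt, 74 mm from the axis.
- clip_tip (a point): Point at the middle of the red clip's inner end, also 74 mm from the axis and at the skirt's height. The clip is 10 mm wide, reaches from 78 to 98 mm from the axis and stands 8 mm above the sealer's top.
- start (a joint): Travel of the green start button, m: 0 up, 0.006 fully down; springs back. Fully down takes about 4 N.
- start_top (a point): Centre of the top face of the green start button, 30 mm across, in a black housing on the sealer's top, on its right front; pressed straight down.
- salt_shaker: Bystander: glass salt shaker with a grey cap, 44 mm across, 90 mm tall; origin at the centre of its underside.
- jar_pepper: Bystander: spice jar with a yellow cap, 45 mm across, 100 mm tall; origin at the centre of its underside.
- amber_jar: Bystander: small square jar of amber syrup with a pink cap, 37x46x74 mm; origin at the centre of its underside.
- nail_brush: Bystander: green nail brush lying bristles down, 30x85x22 mm; origin at the centre of its underside.
- tape_blue: Bystander: roll of dark tape lying flat, 53 mm across, 19 mm high; origin at the centre of its underside.

How it is judged (in metres and radians):
On the way, in this order (a step that is already met when the one before it is completed fails the run):
1. the dial stands still with its index line at the red clip (horizontal distance between index_tip and clip_tip below 0.005 m and velocity of joint dial between -0.05 and 0.05 rad/s), for 0.3 s.
2. the start button is pressed fully down (value of joint start above 0.0045 m), for 0.05 s.
At the end, for the whole second after the job is handed in: The outer end of the index line is within 5 mm of the middle of the red clip's inner end (the line points at the clip), the dial is still, and the start button has been pressed and is up again (all of step 1 and value of joint start below 0.0015 m); the robot touches nothing.
It fails at once if start pressed (more than 3 mm) while the dial is not set to the clip (value of joint start above 0.003 m and not (horizontal distance between index_tip and clip_tip below 0.005 m)).
It fails at once if the red clip shifted by more than 4 mm (distance of clip_tip from where it was at the start of the episode above 0.004 m).
It fails at once if a bystander lifted, or shifted by more than 15 mm (distance of any of salt_shaker, jar_pepper, amber_jar, nail_brush, tape_blue from where it was at the start of the episode above 0.015 m).
It also fails if it takes over 58 s, if anything falls off the work surface, if the arm or the gripper's body presses on something with over 40 N, if the wrist force passes 120 N, or if a joint passes its speed limit or range.

### The arm

A 6-joint arm with a two-finger parallel gripper is mounted at the origin on a cart in front of the work surface, level with it; the furniture and walls round the work are solid. World frame = base frame: x ahead of the robot, y to its left, z up, the work surface at z = 0. Lengths are in mm, angles in rad, forces in N, time in s.
With the tool pointing down it reaches from about 350 to 775 mm from the base axis. Payload 7.3 kg.
Tool frame: the origin (TCP) lies midway between the tips of the shut fingers; the grasp point (between the pads) lies 19 mm behind it; z points along the fingers, y is the line along which they close (so a half turn about z gives the same grasp; the last joint's range is limited). The gripper opens to 92 mm and grips with 3 to 60 N. Pads are 19 mm wide; open, the fingers measure 130 mm over their backs; the gripper's body (75 mm by 190 mm) begins 47 mm behind the grasp point.
Start: joints at [-1.269, 0.342, 1.524, -0, 1.275, -0.146], TCP at [227.341, -473.249, 189.741] pointing down, gripper open.
Joint ranges: [-2.53, 2.53], [-0.77, 2.02], [0.04, 2.7], [-1, 4.14], [0.28, 2.66], [-3.11, 3.11]. Speed limits (rad/s): [2.57, 2.57, 3.14, 3.14, 3.14, 3.14].

### API

Orientations are given as a unit quaternion [w, x, y, z].
In Python, from station import r gives the robot as it stands.
- The arm moves only by the shell command python3 -m creep 'ROWS' [FORCE]. ROWS is text: rows parted by semicolons, each of 5 numbers parted by spaces: the closure, from 0 (fully open) to 1 (shut), then the shift along the world's x, y, z in mm, then the turn about the world's z in rad. A call has 1 to 10 rows; each row shifts and turns the commanded pose from where the row before left it; what a row does not reach is not made up. A row lasts 1/12 s, in which the tool goes at most 41.7 mm and 7.16 degrees, less where a joint would pass 70% of its speed; a pose out of reach is approached as far as the arm can. A call with a gripper value outside its range is refused whole. The fingers move at their own pace and stop on an object; FORCE is the grip in N (left out, the last holds). Time passes only in rows, so rows that do not move let the fingers close. It gives the time, the measured TCP pose, the force, the opening and the grip force at its end, in the units of the state.
- r.get_state(): the state, without advancing time (a new reading comes with each control period).
- r.get_image(name): name is "side" or "top"; returns a dict with "pixels" (420x560x3 uint8, red, green, blue), "fx", "fy", "cx", "cy" (pixels), "k1" (the pictures are not rectified: a ray, as slopes to the right and down, at radius r is drawn at 1 + k1 r^2 times it, then the intrinsics apply), "origin" and "attitude" of the camera in the world. Camera axes: x right, y up, looking along -z (the intrinsics and any distortion apply to the point x, -y, -z); pixel columns grow to the right and rows downward; lengths in mm; the calibration is good to about 2 mm. A picture is of the moment at which its call begins. There is no depth.
- r.sign_off(): hands the job in; it is judged then, once.
The state is a dict: "time": time; "qpos": joint angles; "qd": joint speeds; "tau": joint torques, N m; "ee_pos": TCP position; "tcp_rot": TCP orientation; "ft_force": force on the tool from outside, world axes, zero at the start; "moment": the same for the moment, N m; "grip_width": finger opening in mm; "gripper_force": force on a finger pad.
Only numpy, scipy, OpenCV 4.12 (cv2) and the standard library are available. Lean on these libraries where they do the work, as an engineer would, in place of code of your own. Each camera call takes 0.05 s, during which the arm holds its last target. There are 200 camera calls.

## Working session

There is one attempt and no reset: what is moved stays moved. The work goes in short steps, Python scripts to look and compute and a shell command to move; the robot and the scene stay as the last step left them, time stands still between calls to the robot, and variables do not carry over. Pictures are saved under pics/ and viewed, at most 10 in all, crops included, and the job is handed in when it is done.

```bash
mkdir -p pics; cat > h.py <<'E'
import numpy as np, cv2
from station import r
from scipy.spatial.transform import Rotation as R
def grab(n,f=None):
    im=r.get_image(n)
    if f: cv2.imwrite('pics/'+f,cv2.cvtColor(im['pixels'],cv2.COLOR_RGB2BGR))
    return im
def rot(im):
    a=np.array(im['attitude'],float)
    return a if a.shape==(3,3) else R.from_quat(np.r_[a[1:],a[0]]).as_matrix()
def ray(im,u,v):
    K=np.array([[im['fx'],0,im['cx']],[0,im['fy'],im['cy']],[0,0,1.]])
    p=cv2.undistortPoints(np.array([[[u,v]]],float),K,np.array([im['k1'],0,0,0.]))[0,0]
    return np.array(im['origin'],float),rot(im)@np.array([p[0],-p[1],-1])
def onz(im,u,v,z):
    o,d=ray(im,u,v); return o+d*(z-o[2])/d[2]
E
python3 - <<'E'
from h import *
for n in('top','side'):
    im=grab(n,n+'1.png'); print(n,im['origin'],im['attitude'],im['fx'],im['k1'])
print(r.get_state())
E
```

```text
top [ 404.1829104    82.60295214 1008.93359092] [ 0.70578632  0.05174158 -0.06519345 -0.70351851] 382.2917018976311 -0.07161098168546327
side [ 402.12155935 1054.48406233  689.58378378] [-0.0602386  -0.04479101  0.49283706  0.86687756] 432.63634314851794 0.011369658724240256
{'time': 0.1, 'qpos': array([-1.26901723e+00,  3.42645399e-01,  1.52492188e+00, -4.05187851e-05,
        1.27541203e+00, -1.45979834e-01]), 'qd': array([ 0.00247886,  0.0021397 , -0.00126387,  0.00011809, -0.00146206,
        0.0003282 ]), 'tau': array([ 1.71188476e-03, -4.32005847e+01, -2.44694531e+01,  7.19891069e-02,
        5.26613113e-02, -4.84781026e-05]), 'ee_pos': array([ 227.18773061, -472.83157688,  189.11833682]), 'tcp_rot': array([-6.89715807e-04,  9.75041947e-01,  2.22019640e-01, -7.32743684e-05]), 'ft_force': array([-1.24276248,  0.19183056,  0.17697366]), 'moment': array([-0.01412982,  0.04976006, -0.04184427]), 'gripper_force': 0.0, 'grip_width': 92.18374499861929}
```

View pics/top1.png

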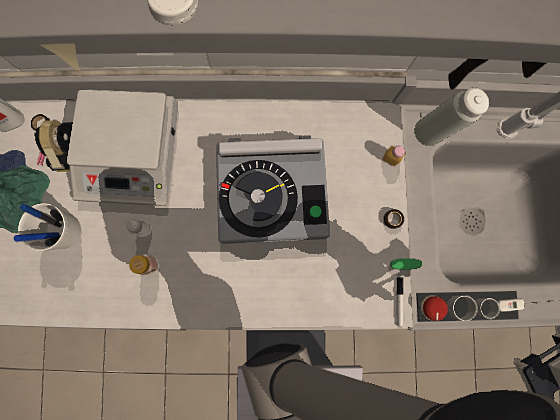

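View pics/side1.png

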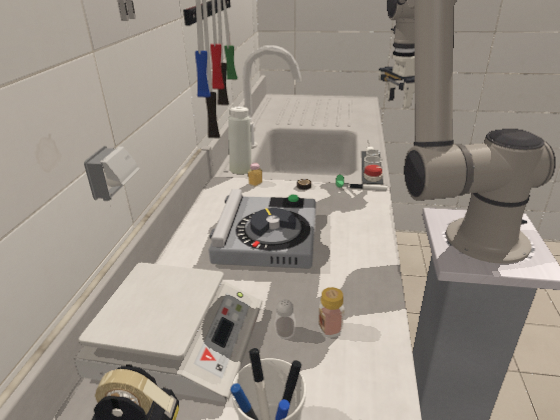

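The top view shows the dial hub near (258,196), the yellow line running to about (284,184), the red clip at (224,187) and the green button at (316,211). The side view shows the same sealer with its surroundings clear. Next I'll measure these by colour.

```bash
cat > m.py <<'E'
from h import *
def blobs(im,name,box):
    h=cv2.cvtColor(im['pixels'],cv2.COLOR_RGB2HSV)
    lo,hi={'y':((24,140,100),(34,255,255)),'g':((50,120,50),(80,255,255)),'r':((0,150,110),(8,255,255))}[name]
    m=cv2.inRange(h,lo,hi)
    if name=='r': m|=cv2.inRange(h,(172,150,110),(180,255,255))
    x0,y0,x1,y1=box; k=np.zeros_like(m);k[y0:y1,x0:x1]=m[y0:y1,x0:x1]
    return np.argwhere(k)[:,::-1].astype(float)
def wp(im,P,z): return np.array([onz(im,*p,z) for p in P])[:,:2]
TB=(215,135,332,245); SB=(205,180,325,268)
def dist(a,b): return np.linalg.norm(a-b)
E
python3 - <<'E'
from m import *
t=grab('top'); s=grab('side')
def tri(pt,ps):
    o1,d1=ray(t,*pt);o2,d2=ray(s,*ps)
    k=np.linalg.lstsq(np.c_[d1,-d2],o2-o1,rcond=None)[0]
    a,b=o1+d1*k[0],o2+d2*k[1]; return (a+b)/2,np.linalg.norm(a-b)
for n,z in(('g',70),('y',69),('r',68)):
    for nm,im,B in(('top',t,TB),('side',s,SB)):
        P=blobs(im,n,B); 
        if len(P): print(n,nm,len(P),P.mean(0),P.min(0),P.max(0),wp(im,P,z).mean(0))
gp=[blobs(i,'g',B).mean(0) for i,B in((t,TB),(s,SB))]
print('tri g',tri(*gp)); print('tri r',tri(*[blobs(i,'r',B).mean(0) for i,B in((t,TB),(s,SB))]))
for nm,im,B in (('t',t,TB),('s',s,SB)):
    x0,y0,x1,y1=B; c=im['pixels'][y0:y1,x0:x1]
    cv2.imwrite(f'pics/c{nm}.png',cv2.resize(cv2.cvtColor(c,cv2.COLOR_RGB2BGR),None,fx=5,fy=5,interpolation=cv2.INTER_CUBIC))
# sealer front edge/body corners by eye for now
for u,v in((219,241),(328,238),(218,148),(323,141)): print('corner',onz(t,u,v,60))
print('hub',onz(t,258,196,90))
E
```

```text
g top 112 [315.1875     210.90178571] [310. 205.] [321. 216.] [542.9310878  -36.49337518]
g side 59 [293.         198.20338983] [288. 195.] [298. 201.] [542.83576538 -43.99915732]
y top 20 [273.45 187.45] [266. 184.] [283. 191.] [602.13950374  67.52856587]
y side 13 [267.84615385 211.38461538] [266. 209.] [270. 214.] [603.40428892  37.16336804]
r top 30 [225.  185.2] [221. 183.] [229. 188.] [607.47764876 189.31970679]
r side 26 [255.38461538 243.5       ] [252. 241.] [259. 246.] [607.43381927 192.44617436]
tri g (array([542.02379059, -35.92151738,  74.53814904]), np.float64(0.45096742468617135))
tri r (array([608.03487969, 189.56797524,  65.88197796]), np.float64(0.19931289688412138))
corner [468.02473226 201.90440637  60.        ]
corner [476.2914811  -68.77832137  60.        ]
corner [707.27022603 210.71750228  60.        ]
corner [728.31837291 -61.31001827  60.        ]
hub [576.1615124  105.59962648  90.        ]
```

View pics/ct.png

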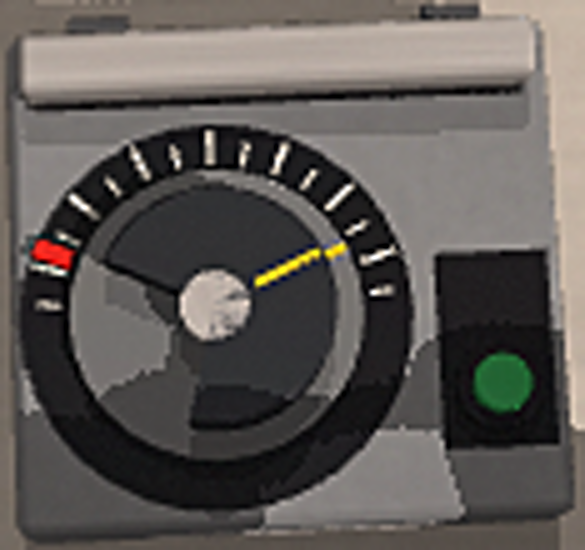

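The crop shows the notch at lower left of the hub, the yellow tip at about (347,246) and the red clip at (50,255). The heights and sizes agree with the data: button to dial is 145.5 mm against 146.5 mm, and the clip radius is about 89 mm against 88 mm. Next come the dial and clip angles.

```bash
cat >> m.py <<'E'
A=np.array([576.2,105.6])
def angles(t):
    Y=blobs(t,'y',TB); W=wp(t,Y,90)-A; W2=wp(t,Y,69)-A
    a90=np.arctan2(*W[(np.hypot(*W.T)<58)].mean(0)[::-1]) if len(W) else None
    k=np.hypot(*W2.T)>62
    s=W2[k].mean(0) if k.any() else np.array([np.nan]*2)
    c=wp(t,blobs(t,'r',TB),67).mean(0)-A
    return dict(top=a90,skirt=np.arctan2(s[1],s[0]),rs=np.hypot(*s),n=k.sum(),clip=np.arctan2(c[1],c[0]),rc=np.hypot(*c))
E
python3 - <<'E'
from m import *
t=grab('top'); print(angles(t))
g=cv2.cvtColor(t['pixels'],cv2.COLOR_RGB2HSV)
m=cv2.inRange(g,(0,0,150),(180,60,255)); k=np.zeros_like(m);k[186:206,248:268]=m[186:206,248:268]
c=max(cv2.findContours(k,0,2)[0],key=cv2.contourArea);(u,v),rad=cv2.minEnclosingCircle(c); print(u,v,rad,onz(t,u,v,90))
st=r.get_state()['ee_pos']
d=np.angle(np.exp(1j*0))
for rr,a in((43,2.2),(43,2.4)): print(A+rr*np.array([np.cos(a),np.sin(a)])-st[:2])
E
```

```text
{'top': np.float64(-1.0312173050709255), 'skirt': np.float64(-1.047566138134831), 'rs': np.float64(67.29529177935521), 'n': np.int64(4), 'clip': np.float64(1.211437176027542), 'rc': np.float64(89.55359240048926)}
257.2191162109375 195.56741333007812 6.804691314697266 [577.22734749 107.51710506  90.        ]
[323.62685041 613.40223349]
[317.22446869 607.68180489]
```

```bash
python3 -m creep '1 16.4 30.8 0 0;1 16.4 30.8 0 0;1 16.4 30.8 0 0;1 16.4 30.8 0 0;1 16.4 30.8 0 0;1 16.4 30.8 0 0;1 16.4 30.8 0 0;1 16.4 30.8 0 0;1 16.4 30.8 0 0;1 16.4 30.8 0 0' 10
python3 -m creep '1 16.4 30.8 0 0;1 16.4 30.8 0 0;1 16.4 30.8 0 0;1 16.4 30.8 0 0;1 16.4 30.8 0 0;1 16.4 30.8 0 0;1 16.4 30.8 0 0;1 16.4 30.8 0 0;1 16.4 30.8 0 0;1 16.4 30.8 0 0'
python3 -m creep '1 0 0 -25 0;1 0 0 -25 0;1 0 0 -25 0;1 0 0 0 0;1 0 0 0 0;1 0 0 0 0'
python3 - <<'E'
from m import *
t=grab('top'); s=grab('side'); 
a=t['pixels'][125:265,200:340]; b=s['pixels'][130:270,200:340]
cv2.imwrite('pics/p2.png',cv2.cvtColor(cv2.resize(np.hstack([a,b]),None,fx=2.8,fy=2.8,interpolation=cv2.INTER_CUBIC),cv2.COLOR_RGB2BGR))
E
```

```text
time: 1.08
ee_pos: [391.8, -163.6, 189.9]
tcp_rot: [0.0, 0.975, 0.222, 0.0]
ft_force: [0.5, -0.8, 0.4]
grip_width: 29.7
gripper_force: 0.0
time: 1.92
ee_pos: [555.8, 144.5, 189.6]
tcp_rot: [0.0, 0.975, 0.222, -0.0]
ft_force: [-0.2, 0.6, -0.2]
grip_width: 0.4
gripper_force: 0.0
time: 2.42
ee_pos: [556.2, 142.7, 116.1]
tcp_rot: [0.0, 0.975, 0.222, 0.001]
ft_force: [-0.0, -0.1, 1.5]
grip_width: 0.8
gripper_force: 0.0
```

View pics/p2.png

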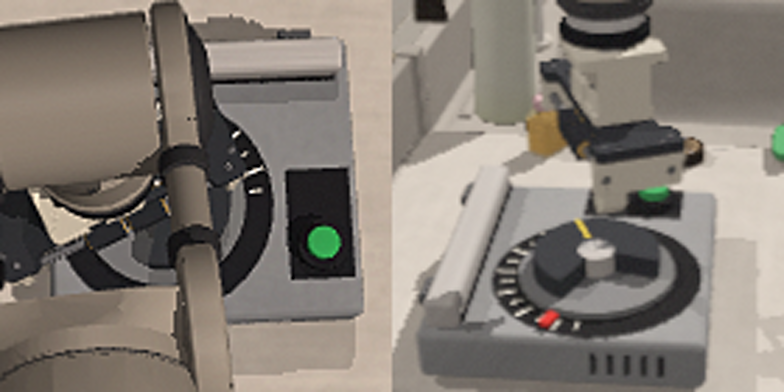

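The side view shows the tool apparently near the button at (640,190). That doesn't fit the reported pose, so I'll project the TCP to check.

```bash
cat >> h.py <<'E'
def proj(im,X):
    p=rot(im).T@(np.array(X,float)-im['origin']); x,y=p[0]/-p[2],-p[1]/-p[2]; f=1+im['k1']*(x*x+y*y)
    return im['fx']*x*f+im['cx'],im['fy']*y*f+im['cy']
E
python3 - <<'E'
from m import *
s=grab('side','s3.png'); t=grab('top')
e=r.get_state()['ee_pos']; print(e,r.get_state()['qpos'],r.get_state()['grip_width'])
for n,im in(('s',s),('t',t)): print(n,proj(im,e),proj(im,e+[0,0,66]),proj(im,[577,106,90]))
E
```

```text
[556.25294809 142.68690545 116.34185316] [ 1.17720106e-01  4.94721328e-01  1.49528552e+00 -9.77132659e-05
  1.14870967e+00  1.24107851e+00] 0.5215111360468735
s (np.float64(278.3564033986441), np.float64(217.81773319556982)) (np.float64(277.779435602129), np.float64(194.7965988706512)) (np.float64(272.9064898961602), np.float64(218.53000260329))
t (np.float64(241.98930881593765), np.float64(202.1435679109484)) (np.float64(240.0464204824119), np.float64(197.08700674808458)) (np.float64(257.839180170216), np.float64(195.66195025093043))
```

View pics/s3.png

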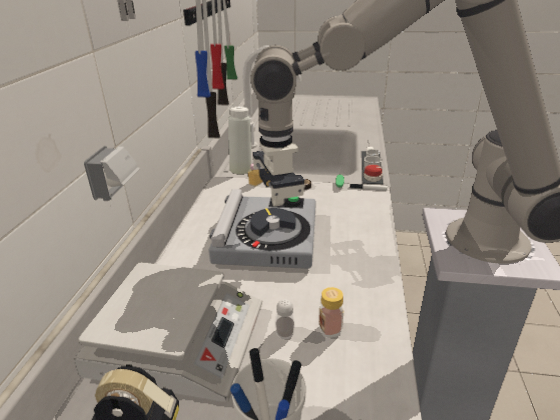

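The tip appears higher in the picture than projected, so I'll zoom in with the projected tool axis overlaid.

```bash
python3 - <<'E'
from m import *
e=r.get_state()['ee_pos']; outs=[]
for n,(x0,y0,w,h) in(('side',(220,110,100,150)),('top',(185,120,150,150))):
    im=grab(n); c=cv2.resize(im['pixels'][y0:y0+h,x0:x0+w],None,fx=4-(n=='top')*1,fy=4-(n=='top')*1,interpolation=cv2.INTER_CUBIC); f=4-(n=='top')
    for dz in(0,19,66,150,250):
        u,v=proj(im,e+[0,0,dz]); print(n,dz,u,v); cv2.circle(c,(int((u-x0+.5)*f),int((v-y0+.5)*f)),4,(255,0,255),1)
    outs.append(cv2.copyMakeBorder(c,0,600-c.shape[0],0,0,cv2.BORDER_CONSTANT))
cv2.imwrite('pics/z4.png',cv2.cvtColor(np.hstack(outs)[:600,:800],cv2.COLOR_RGB2BGR))
E
```

```text
side 0 278.3564033986441 217.81773319556982
side 19 278.19401987926784 211.33787683262395
side 66 277.779435602129 194.7965988706512
side 150 276.9891122759659 163.27408700869418
side 250 275.95508537442765 122.05142266170958
top 0 241.98930881593765 202.1435679109484
top 19 241.4591438469454 200.76399883916645
top 66 240.0464204824119 197.08700674808458
top 150 237.09267142894927 189.3949699380376
top 250 232.61349741924423 177.71982304317442
```

View pics/z4.png

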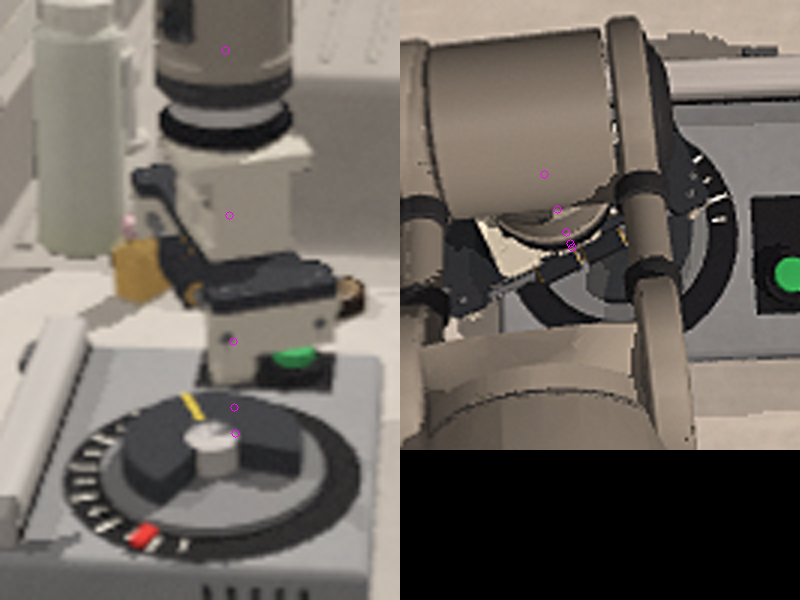

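The overlay shows the near finger's tip at px (279,206), above the projected TCP at (278,218). The top view is blocked by the arm. I'll lower it gently and watch both the force and the side view.

```bash
python3 -m creep '1 0 0 -8 0;1 0 0 -8 0;1 0 0 0 0;1 0 0 0 0;1 0 0 0 0' 
python3 -m creep '1 0 0 -5 0;1 0 0 -5 0;1 0 0 0 0;1 0 0 0 0'
python3 -m creep '1 0 0 -4 0;1 0 0 -4 0;1 0 0 0 0;1 0 0 0 0'
python3 - <<'E'
from m import *
im=grab('side'); e=r.get_state()['ee_pos'];print(e,r.get_state()['qpos'])
x0,y0,w,h=200,130,140,140
c=cv2.resize(im['pixels'][y0:y0+h,x0:x0+w],None,fx=4,fy=4,interpolation=cv2.INTER_CUBIC)
u,v=proj(im,e); print(u,v); cv2.circle(c,(int((u-x0+.5)*4),int((v-y0+.5)*4)),4,(255,0,255),1)
cv2.imwrite('pics/z5.png',cv2.cvtColor(c,cv2.COLOR_RGB2BGR))
E
```

```text
time: 3.13
ee_pos: [555.3, 142.8, 98.5]
tcp_rot: [0.0, 0.975, 0.222, -0.0]
ft_force: [-1.1, 0.8, -0.2]
grip_width: 0.5
gripper_force: 0.0
time: 3.47
ee_pos: [555.0, 142.7, 88.3]
tcp_rot: [-0.0, 0.975, 0.222, -0.0]
ft_force: [0.2, -0.3, -0.4]
grip_width: 0.2
gripper_force: 0.0
time: 3.8
ee_pos: [555.1, 142.7, 80.4]
tcp_rot: [-0.0, 0.975, 0.222, -0.0]
ft_force: [0.3, -0.0, 1.3]
grip_width: 0.5
gripper_force: 0.0
[555.30159697 142.76264391  80.63968281] [ 1.18045780e-01  5.33846042e-01  1.53742426e+00 -9.55268606e-05
  1.07049069e+00  1.24104120e+00]
279.01703203463234 229.72797489778122
```

View pics/z5.png

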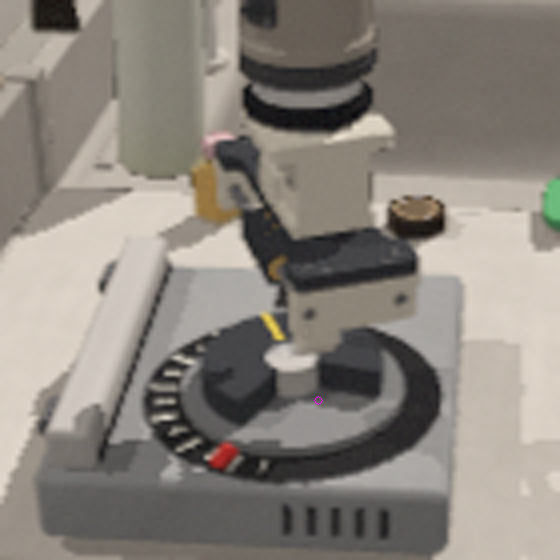

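The finger tip is now at crop (318,350), in front of the hub. There's no contact at a reported z of 80, so the visible tip looks to be about 35 mm above the reported TCP. I'll probe down in small steps to feel for the floor.

```bash
for i in 1 ; do python3 -m creep '1 0 0 -3 0;1 0 0 -3 0;1 0 0 0 0;1 0 0 0 0'; done
python3 -m creep '1 0 0 -3 0;1 0 0 -1 0;1 0 0 0 0;1 0 0 0 0'
python3 -m creep '1 0 0 -2 0;1 0 0 -1 0;1 0 0 0 0;1 0 0 0 0'
```

```text
time: 4.18
ee_pos: [555.2, 142.7, 74.5]
tcp_rot: [0.0, 0.975, 0.222, -0.0]
ft_force: [-0.2, -0.6, -0.2]
grip_width: 0.5
gripper_force: 0.0
time: 4.52
ee_pos: [555.3, 142.7, 70.6]
tcp_rot: [0.0, 0.975, 0.222, -0.0]
ft_force: [-0.6, -0.5, 0.2]
grip_width: 0.5
gripper_force: 0.0
time: 4.85
ee_pos: [555.3, 142.7, 67.6]
tcp_rot: [0.0, 0.975, 0.222, -0.0]
ft_force: [0.4, 0.4, -0.6]
grip_width: 0.6
gripper_force: 0.0
```

```bash
python3 -m creep '1 0 0 -4 0;1 0 0 -4 0;1 0 0 0 0;1 0 0 0 0'
python3 -m creep '1 0 0 -4 0;1 0 0 -4 0;1 0 0 0 0;1 0 0 0 0'
python3 - <<'E'
from m import *
im=grab('side'); e=r.get_state()['ee_pos'];print(e)
x0,y0,w,h=220,170,110,100
c=cv2.resize(im['pixels'][y0:y0+h,x0:x0+w],None,fx=6,fy=6,interpolation=cv2.INTER_CUBIC)
for X in (e,e+[0,0,35]):
    u,v=proj(im,X); cv2.circle(c,(int((u-x0+.5)*6),int((v-y0+.5)*6)),4,(255,0,255),1)
cv2.imwrite('pics/z6.png',cv2.cvtColor(c,cv2.COLOR_RGB2BGR))
E
```

```text
time: 5.18
ee_pos: [555.0, 142.7, 59.3]
tcp_rot: [-0.0, 0.975, 0.222, -0.0]
ft_force: [-0.0, -0.9, 0.1]
grip_width: 0.4
gripper_force: 0.0
time: 5.52
ee_pos: [555.1, 142.7, 51.4]
tcp_rot: [0.0, 0.975, 0.222, -0.0]
ft_force: [0.0, -0.2, 0.8]
grip_width: 0.2
gripper_force: 0.0
[555.2623434  142.75758259  51.57625961]
```

View pics/z6.png

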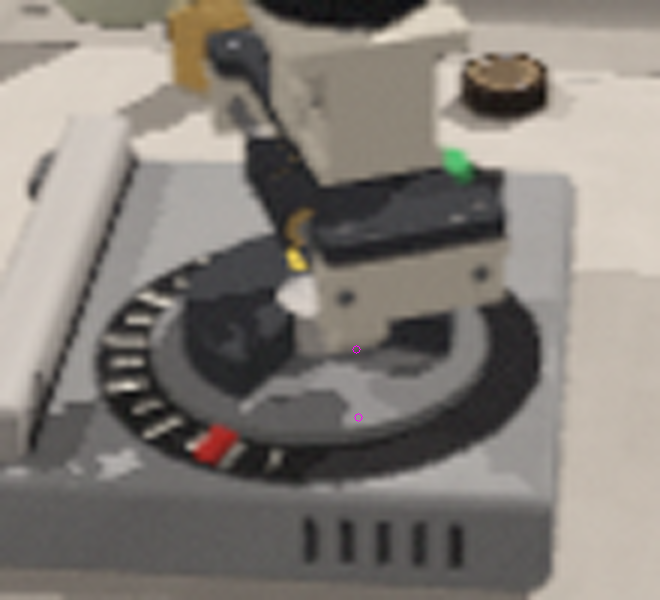

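The tip is at crop (355,350) and matches the TCP plus 35 mm, so it stands at about z 86 above the notch. I'll carry on down until it touches the floor.

```bash
python3 -m creep '1 0 0 -4 0;1 0 0 -4 0;1 0 0 0 0;1 0 0 0 0'
python3 -m creep '1 0 0 -2 0;1 0 0 -2 0;1 0 0 0 0;1 0 0 0 0'|grep -E 'pos|for'
python3 -m creep '1 0 0 -2 0;1 0 0 0 0;1 0 0 0 0'|grep -E 'pos|for'
```

```text
time: 5.9
ee_pos: [555.1, 142.7, 43.4]
tcp_rot: [0.0, 0.975, 0.222, -0.0]
ft_force: [0.6, -0.1, -0.1]
grip_width: 0.6
gripper_force: 0.0
ee_pos: [555.2, 142.7, 39.6]
ft_force: [0.6, -0.5, -0.0]
gripper_force: 0.0
ee_pos: [555.3, 142.7, 37.7]
ft_force: [0.5, -0.4, -0.3]
gripper_force: 0.0
```

```bash
python3 -m creep '1 0 0 -1.5 0;1 0 0 0 0;1 0 0 0 0'|grep -E 'pos|for'
python3 -m creep '1 0 0 -1.5 0;1 0 0 0 0;1 0 0 0 0'|grep -E 'pos|for'
python3 - <<'E'
from m import *
im=grab('side'); e=r.get_state()['ee_pos'];print(e)
p=im['pixels'][170:270,220:330]
cv2.imwrite('pics/z7.png',cv2.cvtColor(cv2.resize(p,None,fx=6,fy=6,interpolation=cv2.INTER_CUBIC),cv2.COLOR_RGB2BGR))
print(proj(im,[e[0],e[1],69]))
# finger bottom along column under TCP: brightness profile
u=int(round(proj(im,e)[0]))
for c in(u-3,u,u+2): print(c,im['pixels'][218:240,c].mean(1).astype(int))
E
```

```text
ee_pos: [555.3, 142.8, 36.2]
ft_force: [-0.1, -0.6, -0.4]
gripper_force: 0.0
ee_pos: [555.3, 142.7, 34.6]
ft_force: [-0.8, 0.7, 0.2]
gripper_force: 0.0
[555.32815871 142.76809527  34.71621164]
(np.float64(279.0994226878006), np.float64(233.5146384719197))
276 [ 33  39  59 114 131 131 127 106  97 125 131 131 130 128 133 116  91  93
  94  94  92  93]
279 [ 37  45  91 133 129 129 123 114 116 131 132 129 128 127 119  95  70  73
  75  93  94 107]
281 [ 35  56 108 131 130 130 131 130 130 131 131 130 131 128 117 109  70  82
 111 116 133 147]
```

The tip is now within a few mm of the notch floor. I'll work out the arc steps.

```bash
python3 - <<'E'
import numpy as np
A=np.array([576.7,106.5]); e=np.array([555.3,142.7]); d=e-A; r0=np.hypot(*d); a0=np.arctan2(d[1],d[0]); print(r0,a0)
a=a0+.1*np.arange(31); p=A+r0*np.c_[np.cos(a),np.sin(a)]
p=np.round(p,1)
for i in range(3): print(';'.join(f'1 {x:.1f} {y:.1f} 0 0.1' for x,y in np.diff(p,axis=0)[10*i:10*i+10]))
E
```

```text
42.05234832919564 2.1046906341960163
1 -3.5 -2.3 0 0.1;1 -3.3 -2.7 0 0.1;1 -2.9 -2.9 0 0.1;1 -2.7 -3.3 0 0.1;1 -2.3 -3.5 0 0.1;1 -2.0 -3.7 0 0.1;1 -1.6 -3.9 0 0.1;1 -1.2 -4.0 0 0.1;1 -0.8 -4.2 0 0.1;1 -0.3 -4.1 0 0.1
1 0.0 -4.3 0 0.1;1 0.5 -4.1 0 0.1;1 0.9 -4.1 0 0.1;1 1.3 -4.0 0 0.1;1 1.7 -3.9 0 0.1;1 2.0 -3.6 0 0.1;1 2.5 -3.5 0 0.1;1 2.7 -3.2 0 0.1;1 3.1 -2.9 0 0.1;1 3.3 -2.5 0 0.1
1 3.6 -2.2 0 0.1;1 3.7 -1.9 0 0.1;1 4.0 -1.5 0 0.1;1 4.0 -1.0 0 0.1;1 4.2 -0.7 0 0.1;1 4.2 -0.3 0 0.1;1 4.2 0.2 0 0.1;1 4.1 0.6 0 0.1;1 4.1 1.0 0 0.1;1 4.0 1.4 0 0.1
```

```bash
python3 -m creep '1 -3.5 -2.3 0 0.1;1 -3.3 -2.7 0 0.1;1 -2.9 -2.9 0 0.1;1 -2.7 -3.3 0 0.1;1 -2.3 -3.5 0 0.1;1 -2 -3.7 0 0.1;1 -1.6 -3.9 0 0.1;1 -1.2 -4 0 0.1;1 -0.8 -4.2 0 0.1;1 -0.3 -4.1 0 0.1'
cat >> m.py <<'E'
def sang(im):
    Y=blobs(im,'y',SB); A=np.array([576.7,106.5]); o={}
    if len(Y):
        W=wp(im,Y,69)-A; k=np.abs(np.hypot(*W.T)-67)<9
        T=wp(im,Y,90)-A; j=(np.hypot(*T.T)<58)&(np.hypot(*T.T)>18)&~k
        if k.any(): s=W[k].mean(0); o['skirt']=(np.arctan2(s[1],s[0]),np.hypot(*s),k.sum())
        if j.any(): s=T[j].mean(0); o['top']=(np.arctan2(s[1],s[0]),np.hypot(*s),j.sum())
    c=wp(im,blobs(im,'r',SB),67).mean(0)-A; o['clip']=(np.arctan2(c[1],c[0]),np.hypot(*c))
    return o
E
python3 - <<'E'
from m import *
print(sang(grab('side'))); print(angles(grab('top')))
E
```

```text
time: 7.87
ee_pos: [534.8, 109.3, 34.8]
tcp_rot: [-0.0, 0.748, 0.664, 0.001]
ft_force: [1.4, 6.0, 0.5]
grip_width: 0.6
gripper_force: 2.6
{'skirt': (np.float64(-0.9068707279733367), np.float64(64.61698471087713), np.int64(8)), 'top': (np.float64(-0.48742811273062875), np.float64(46.53738273470745), np.int64(5)), 'clip': (np.float64(1.2228157823063184), np.float64(91.44001666685436))}Traceback (most recent call last):
  File "<stdin>", line 2, in <module>
  File "m.py", line 14, in angles
    Y=blobs(t,'y',TB); W=wp(t,Y,90)-A; W2=wp(t,Y,69)-A
                         ~~^^^^^^^^
  File "m.py", line 9, in wp
    def wp(im,P,z): return np.array([onz(im,*p,z) for p in P])[:,:2]
                           ~~~~~~~~~~~~~~~~~~~~~~~~~~~~~~~~~~~^^^^^^
IndexError: too many indices for array: array is 1-dimensional, but 2 were indexed
```

It is in contact, pushing with about 6 N. I'll continue the arc.

```bash
python3 -m creep '1 0 -4.3 0 0.1;1 0.5 -4.1 0 0.1;1 0.9 -4.1 0 0.1;1 1.3 -4 0 0.1;1 1.7 -3.9 0 0.1;1 2 -3.6 0 0.1;1 2.5 -3.5 0 0.1;1 2.7 -3.2 0 0.1;1 3.1 -2.9 0 0.1;1 3.3 -2.5 0 0.1'
python3 - <<'E'
from m import *
im=grab('side');print(sang(im)); c=im['pixels'][170:270,210:330]
cv2.imwrite('pics/z8.png',cv2.cvtColor(cv2.resize(c,None,fx=6,fy=6,interpolation=cv2.INTER_CUBIC),cv2.COLOR_RGB2BGR))
E
```

```text
time: 8.8
ee_pos: [551.3, 72.8, 34.5]
tcp_rot: [-0.002, 0.339, 0.941, -0.0]
ft_force: [-3.8, 3.1, 1.0]
grip_width: 0.6
gripper_force: 2.5
{'skirt': (np.float64(0.4577076273264284), np.float64(67.32474604526026), np.int64(2)), 'top': (np.float64(0.4389016662759074), np.float64(40.48039893902694), np.int64(9)), 'clip': (np.float64(1.2175559268026297), np.float64(90.95040974136283))}
```

View pics/z8.png

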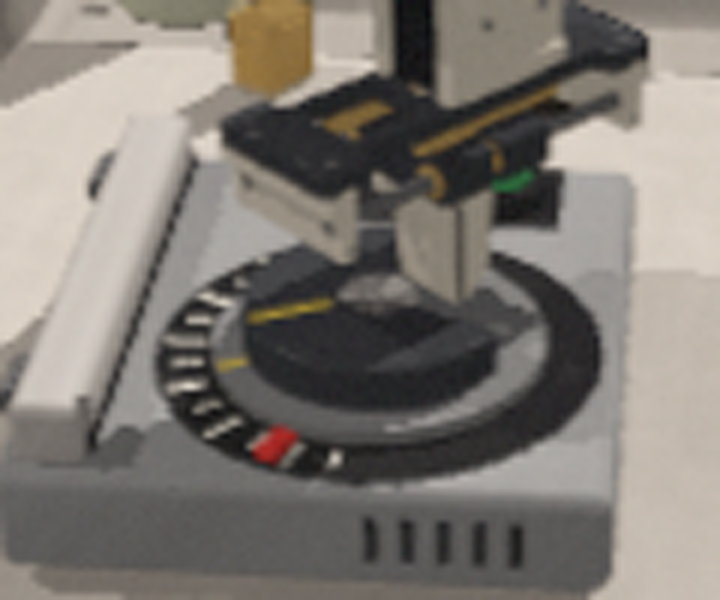

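The index stands at about 0.45 (skirt part of the line at crop (232,365)), with the clip at 1.215, so about 0.76 rad remains. I'll push 0.6 more.

```bash
python3 -m creep '1 3.6 -2.2 0 0.1;1 3.7 -1.9 0 0.1;1 4 -1.5 0 0.1;1 4 -1 0 0.1;1 4.2 -0.7 0 0.1;1 4.2 -0.3 0 0.1;1 0 0 0 0;1 0 0 0 0'
python3 - <<'E'
from m import *
im=grab('side');print(sang(im))
E
```

```text
time: 9.52
ee_pos: [575.5, 64.5, 34.4]
tcp_rot: [-0.001, 0.05, 0.999, -0.0]
ft_force: [-3.8, 0.7, -0.1]
grip_width: 0.5
gripper_force: 1.5
{'skirt': (np.float64(1.0657696152476983), np.float64(64.45995112469883), np.int64(2)), 'top': (np.float64(1.046530962975952), np.float64(38.47915116071854), np.int64(7)), 'clip': (np.float64(1.216673952914833), np.float64(90.47159911437815))}
```

```bash
python3 -m creep '1 2.5 0.1 0 0.06;1 2.5 0.3 0 0.06;1 0 0 0 0;1 0 0 0 0;1 0 0 0 0'
python3 - <<'E'
from m import *
im=grab('side');print(sang(im))
print([np.round(p,1) for p in blobs(im,'y',SB)])
E
```

```text
time: 9.98
ee_pos: [580.9, 64.8, 34.5]
tcp_rot: [-0.0, -0.011, 1.0, -0.0]
ft_force: [-2.9, -0.8, -1.1]
grip_width: 0.8
gripper_force: 1.7
{'skirt': (np.float64(1.1735364903754635), np.float64(65.29814595448947), np.int64(2)), 'top': (np.float64(1.1645278229581881), np.float64(41.74432376893322), np.int64(15)), 'clip': (np.float64(1.216673952914833), np.float64(90.47159911437815))}
[array([267., 223.]), array([268., 223.]), array([266., 224.]), array([267., 224.]), array([265., 225.]), array([266., 225.]), array([264., 226.]), array([265., 226.]), array([262., 227.]), array([263., 227.]), array([261., 228.]), array([262., 228.]), array([263., 228.]), array([261., 229.]), array([262., 229.]), array([260., 237.]), array([259., 238.])]
```

```bash
python3 -m creep '1 1.6 0.1 0 0.03;1 0 0 0 0;1 0 0 0 0'|grep -E 'pos|for'
python3 -m creep '1 -4 -0.5 0 0;1 -4 -0.5 0 0;1 0 0 10 0;1 0 0 20 0;1 0 0 30 0;1 0 0 30 0;1 -30 -20 20 0;1 -35 -20 0 0;1 -35 -20 0 0;1 -35 -20 0 0'
python3 - <<'E'
from m import *
print(sang(grab('side')))
try: print(angles(grab('top')))
except Exception as e: print(e)
E
```

```text
ee_pos: [582.8, 65.0, 34.6]
ft_force: [-3.8, 0.9, -0.4]
gripper_force: 1.6
time: 11.12
ee_pos: [439.4, -16.7, 146.1]
tcp_rot: [0.002, -0.028, 1.0, -0.0]
ft_force: [0.0, -1.1, 0.5]
grip_width: 0.8
gripper_force: 0.0
{'skirt': (np.float64(1.2425543730565098), np.float64(67.92113020958507), np.int64(2)), 'top': (np.float64(1.2157615858348874), np.float64(36.587272081588814), np.int64(8)), 'clip': (np.float64(1.2206375024506402), np.float64(91.37088120156133))}
{'top': np.float64(1.22150550863875), 'skirt': np.float64(1.24705198039597), 'rs': np.float64(68.92230414406848), 'n': np.int64(5), 'clip': np.float64(1.2125225216723503), 'rc': np.float64(89.91556352288096)}
```

The dial is set: index 1.22–1.245 against clip 1.21–1.22 in both views, a difference of at most 2.5 mm at the tip. Now for the button, with the gripper turned so that its wide side clears the dial.

```bash
python3 -m creep '1 10 -2 0 -0.12;1 10 -2 0 -0.12;1 10 -2 0 -0.12;1 10 -2 0 -0.12;1 10 -2 0 -0.12;1 10 -2 0 -0.12;1 10 -2 0 -0.12;1 10 -2 0 -0.12;1 10 -2 0 -0.12;1 10 -2 0 -0.12'
python3 -m creep '1 0 0 0 -0.12;1 0 0 0 -0.12;1 0 0 0 -0.12;1 0 0 0 0;1 0 0 0 0'
```

```text
time: 12.05
ee_pos: [541.6, -36.2, 145.9]
tcp_rot: [0.001, 0.544, 0.839, 0.001]
ft_force: [-0.4, 0.0, -0.5]
grip_width: 0.1
gripper_force: 0.0
time: 12.47
ee_pos: [540.8, -36.1, 145.6]
tcp_rot: [0.001, 0.682, 0.732, 0.001]
ft_force: [-0.2, 0.1, -0.3]
grip_width: 0.6
gripper_force: 0.0
```

```bash
python3 -m creep '1 1.5 0 -25 0;1 0 0 -25 0;1 0 0 -25 0;1 0 0 -15 0;1 0 0 0 0;1 0 0 0 0;1 0 0 0 0'
python3 - <<'E'
from m import *
s=grab('side');t=grab('top'); a=s['pixels'][150:240,245:345]; b=t['pixels'][170:260,265:365]
cv2.imwrite('pics/z9.png',cv2.cvtColor(cv2.resize(np.hstack([a,b]),None,fx=4,fy=4,interpolation=cv2.INTER_CUBIC),cv2.COLOR_RGB2BGR))
e=r.get_state()['ee_pos']; print(proj(s,e+[0,0,35]),proj(s,[542.5,-36.2,74.5]))
E
```

```text
time: 13.05
ee_pos: [542.6, -36.2, 56.0]
tcp_rot: [0.001, 0.682, 0.731, 0.001]
ft_force: [0.8, -0.2, -0.1]
grip_width: 0.5
gripper_force: 0.0
(np.float64(292.6825425912474), np.float64(193.06574594247698)) (np.float64(292.7730270113695), np.float64(198.1470903199721))
```

View pics/z9.png

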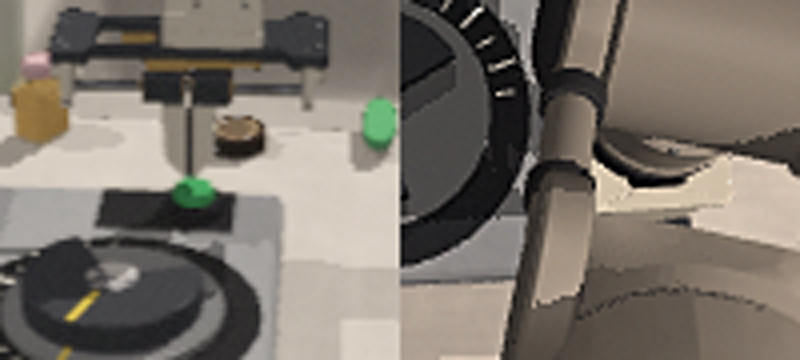

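The shut tips, at crop (188,175), stand right above the green button at (193,190). Pressing now in small steps.

```bash
python3 -m creep '1 0 0 -5 0;1 0 0 -5 0;1 0 0 -3 0;1 0 0 0 0;1 0 0 0 0'|grep -E 'pos|ft'
python3 -m creep '1 0 0 -2 0;1 0 0 -2 0;1 0 0 0 0;1 0 0 0 0'|grep -E 'pos|ft'
python3 -m creep '1 0 0 -2 0;1 0 0 0 0;1 0 0 0 0'|grep -E 'pos|ft'
```

```text
ee_pos: [541.8, -36.1, 41.9]
ft_force: [-0.1, 0.1, 2.1]
ee_pos: [541.9, -36.1, 39.1]
ft_force: [-3.1, 1.1, 13.4]
ee_pos: [542.0, -36.2, 38.8]
ft_force: [-7.0, 0.7, 26.4]
```

Force rose softly (2 N at 41.9), then hard at 39, which fits the end of a 6 mm travel. I'll compare the green pixels now with those after release.

```bash
cat > g.py <<'E'
from m import *
s=grab('side');P=blobs(s,'g',SB);print(len(P),P.min(0),P.max(0),P.mean(0),r.get_state()['ft_force'])
E
python3 g.py
python3 -m creep '1 0 0 4 0;1 0 0 8 0;1 0 0 15 0;1 0 0 25 0;1 0 0 30 0;1 -25 -15 20 0;1 -30 -20 0 0;1 -30 -20 0 0;1 0 0 0 0;1 0 0 0 0'
python3 g.py; python3 - <<'E'
from m import *
print(sang(grab('side')))
try: print(angles(grab('top')))
except Exception as e: print(e)
E
```

```text
25 [288. 198.] [298. 201.] [293.36 199.68] [-7.98700991  1.48542135 26.50719434]
time: 15.03
ee_pos: [455.3, -91.6, 137.9]
tcp_rot: [-0.0, 0.684, 0.73, -0.0]
ft_force: [0.7, 0.1, -0.1]
grip_width: 0.4
gripper_force: 0.0
57 [288. 195.] [298. 201.] [293.         198.10526316] [-0.46000412  0.38893791  0.02338668]
{'skirt': (np.float64(1.2071150048108077), np.float64(61.57093997946741), np.int64(1)), 'top': (np.float64(1.2176080867732613), np.float64(39.82594256525926), np.int64(12)), 'clip': (np.float64(1.2185275296225653), np.float64(90.49676553906424))}
{'top': np.float64(1.2465197378574804), 'skirt': np.float64(1.2563475883022404), 'rs': np.float64(69.22657877093792), 'n': np.int64(1), 'clip': np.float64(1.211466246675454), 'rc': np.float64(90.23031103861591)}
```

The dial is unchanged and the button is up again. To confirm the full travel I'll press once more in fine steps and log force against height.

```bash
python3 -m creep '1 29 18 0 0;1 29 18 0 0;1 29 19 0 0;1 0 0 -25 0;1 0 0 -25 0;1 0 0 -25 0;1 0 0 -15 0;1 0 0 0 0;1 0 0 0 0'|grep -E 'pos|ft'
python3 -m creep '1 0 0 -1 0;1 0 0 0 0;1 0 0 0 0'|grep -E 'pos|ft'
for i in 1; do :; done
python3 -m creep '1 0 0 -1.5 0;1 0 0 0 0;1 0 0 0 0'|grep -E 'pos|ft'
python3 -m creep '1 0 0 -1.5 0;1 0 0 0 0;1 0 0 0 0'|grep -E 'pos|ft'
```

```text
ee_pos: [543.6, -35.3, 47.0]
ft_force: [1.0, 0.4, 1.4]
ee_pos: [544.3, -36.1, 47.8]
ft_force: [-0.2, -0.1, 0.2]
ee_pos: [543.6, -36.1, 45.5]
ft_force: [0.5, -0.8, 0.1]
ee_pos: [543.7, -36.1, 43.9]
ft_force: [-0.3, -1.2, 1.2]
```

```bash
python3 -m creep '1 0 0 -1.5 0;1 0 0 0 0;1 0 0 0 0'|grep -E 'pos|ft'
python3 -m creep '1 0 0 -1.5 0;1 0 0 0 0;1 0 0 0 0'|grep -E 'pos|ft'
python3 -m creep '1 0 0 -1.5 0;1 0 0 0 0;1 0 0 0 0'|grep -E 'pos|ft'
python3 -m creep '1 0 0 -1.5 0;1 0 0 0 0;1 0 0 0 0'|grep -E 'pos|ft'
```

```text
ee_pos: [543.7, -36.1, 42.3]
ft_force: [0.6, -0.7, 2.3]
ee_pos: [543.7, -36.1, 40.8]
ft_force: [-0.6, -1.4, 2.9]
ee_pos: [543.7, -36.1, 39.3]
ft_force: [0.4, -0.9, 3.4]
ee_pos: [543.8, -36.2, 39.1]
ft_force: [-3.1, 0.2, 14.0]
```

The log shows a soft spring from about z 45 to 39 (about 4 N), then the stop, so the button went fully down. I'll withdraw and check.

```bash
python3 -m creep '1 0 0 4 0;1 0 0 8 0;1 0 0 15 0;1 0 0 25 0;1 0 0 30 0;1 -25 -15 20 0;1 -30 -20 0 0;1 -30 -20 0 0;1 0 0 0 0;1 0 0 0 0'|grep -E 'time|pos|ft'
python3 g.py; python3 - <<'E'
from m import *
print(sang(grab('side'))); print(angles(grab('top')))
print(r.sign_off())
E
```

```text
time: 18.52
ee_pos: [457.2, -91.5, 140.0]
ft_force: [0.4, 0.7, 0.4]
58 [288. 195.] [298. 201.] [292.81034483 198.0862069 ] [-0.65358793 -0.30992694  0.81415947]
{'skirt': (np.float64(1.2425543730565098), np.float64(67.92113020958507), np.int64(2)), 'top': (np.float64(1.209063792059132), np.float64(40.01792616141735), np.int64(10)), 'clip': (np.float64(1.2175559268026297), np.float64(90.95040974136283))}
{'top': np.float64(1.2374207915467201), 'skirt': np.float64(1.250565238682675), 'rs': np.float64(68.03830977000078), 'n': np.int64(4), 'clip': np.float64(1.211466246675454), 'rc': np.float64(90.23031103861591)}
the job is handed in; nothing more can be done
None
```

I set the dial to the red clip (index within about 3 mm of it by the cameras), pressed start fully down twice (the second time to confirm full travel), let it come up, backed the arm clear and handed the job in at about 18.5 s; no verdict was returned.

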